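# Half-expose an agar plate: lid upright, sprung shutter held half open

## Robot

A 6-joint arm with a two-finger parallel gripper is mounted at the origin on the work surface. World frame = base frame: x ahead of the robot, y to its left, z up, the work surface at z = 0. Lengths are in m, angles in rad, forces in N, time in s.
With the tool pointing down it reaches from about 0.35 to 0.775 m from the base axis. Payload 5.5 kg.
Tool frame: the origin (TCP) lies midway between the tips of the shut fingers; the grasp point (between the pads) lies 19 mm behind it; z points along the fingers, y is the line along which they close (so a half turn about z gives the same grasp; the last joint's range is limited). The gripper opens to 85 mm and grips with 20 to 120 N. Pads are 22 mm wide; open, the fingers measure 114 mm over their backs; the gripper's body (76 mm by 85 mm) begins 54 mm behind the grasp point. The pads swing forward as they close: fully open they stand 13 mm farther back than shut.
Start: joints at [1.194, 0.313, 0.046, 1.304, 0, 1.431], TCP at [0.135, 0.559, 0.231] pointing down, gripper open.
Joint ranges: [-2.76, 2.76], [-0.86, 1.69], [-1.03, 1.26], [-2.2, 2.34], [-1.47, 1.5], [-3.14, 3.14]. Speed limits (rad/s): [2.57, 2.57, 3.14, 3.14, 3.14, 3.14].

## Interface

Orientations are given as a unit quaternion [w, x, y, z].
In Python, from workcell import env gives the robot as it stands. The module is installed in compiled form; this text tells all that it offers.
- The arm moves only by the tool carry_out, never from a script. Its argument "series" is a list of rows, each an object with "delta_rot": the turn, a rotation vector about the world's x, y, z normalised to -1 to 1, where 1 is 0.1 rad, a list of three; "travel": the shift along the world's x, y, z normalised to -1 to 1, where 1 is 0.025 m, a list of three; "fingers": the closure, from -1 (fully open) to 1 (shut). In form: [{"delta_rot": [ax, ay, az], "travel": [tx, ty, tz], "fingers": fingers}, ...]. A call has 1 to 5 rows; each row shifts and turns the commanded pose from where the row before left it; what a row does not reach is not made up. A row lasts 1/8 s, in which the tool goes at most 62.5 mm and 10.7 degrees, less where a joint would pass 70% of its speed; a pose out of reach is approached as far as the arm can. A call with a number of a shift or a turn outside -1 to 1 is refused whole. A call with a gripper value outside its range is refused whole. The fingers move at their own pace and stop on an object; "squeeze" is the grip in N (left out, the last holds). Time passes only in rows, so rows that do not move let the fingers close. It gives the time, the measured TCP pose, the force, the opening and the grip force at its end, in the units of the state.
- env.get_state(): the state, without advancing time (a new reading comes with each control period).
- env.read_camera(name): name is "scene" or "side" or "wrist"; returns a dict with "color" (420x560x3 uint8, red, green, blue), "fx", "fy", "cx", "cy" (pixels), "D" ([k1, k2, p1, p2, k3] as OpenCV has them; the pictures are not rectified), "world_from_camera" (4x4, takes a point from camera to world coordinates); the wrist camera has in their place "hand_eye" (4x4, takes a point from camera to tool coordinates, whose origin is the TCP and whose axes are the flange's). Camera axes: x right, y up, looking along -z (the intrinsics and any distortion apply to the point x, -y, -z); pixel columns grow to the right and rows downward; lengths in m; the calibration is good to about 2 mm. A picture is of the moment at which its call begins: read the wrist's pose just before it. There is no depth.
- env.hand_in(): hands the job in; it is judged then, once.
The state is a dict: "clock": time; "joint_pos": joint angles; "qvel": joint speeds; "tau": joint torques, N m; "tcp_pos": TCP position; "orientation": TCP orientation; "wrist_force": force on the tool from outside, world axes, zero at the start; "ft_torque": the same for the moment, N m; "finger_gap": finger opening in m; "grip_force": force on a finger pad.
Only numpy, scipy, OpenCV 4.12 (cv2) and the standard library are available. Lean on these libraries where they do the work, as an engineer would, in place of code of your own. Each camera call takes 0.05 s, during which the arm holds its last target. There are 200 camera calls.

## Task

On the white plate exposure box, fold the stiff grey lid up until it stands upright, then use the black upright tab to slide the sprung metal shutter to half of its travel, so that half of the agar plate is uncovered, and keep holding it there: the program finishes with the gripper still on the tab, holding the shutter half open against its spring. Never let the shutter open as far as three quarters, since the other half of the plate must stay covered, and leave the glassware, dishes and other things around the box where they are.

Things in the scene. Friction and masses are not known exactly. Their poses are not given: they have to be found in the camera images.
- exposure_box: White plate exposure box, fixed, 250 (its x) x 200 (y) x 45 mm high; origin under its centre, x roughly away from the robot (yaw within 0.3 rad), y to the left, z up. Right (-y) edge: 14 mm wall up to z = 91 mm with the lid's hinge. Left corners (x = +-117, y = 88 mm): 14 mm square posts up to z = 92 mm. Two rails along x (10 mm wide, top at z = 56 mm, at y = -41 and 71 mm) guide the shutter.
- lid (a joint): Lid angle in rad: 0 closed (level, over the shutter), 1.57 straight upright, stop at 1.9; starts between 0 and 0.45. Grey panel 250 x 168 x 8 mm, 0.25 kg, hinged along the box's right (-y) edge: its left edge rises and swings over towards -y as the angle grows. Stiff hinge (0.6 N m friction, about 4 N at the handle): it stays where it is left.
- lid_hinge (a point): Point on the lid's hinge axis at mid length: at x = 0, y = -91, z = 96 mm of the box. The axis is parallel to the box's x.
- lid_handle (a point): Grip centre of the lid's handle, 205 mm from the hinge axis: a flat tab 24 mm wide (along the box's x), 12 mm thick, sticking out in the lid's plane from the middle of its free edge (178 mm from the axis) to 225 mm. Lid closed: at x = 0, y = 114, z = 96 mm of the box. Pinched across its 24 mm from above, it can turn between the fingers as the lid swings.
- shutter (a joint): Shutter travel in m: 0 closed (start), 0.045 half, 0.09 fully open (stop); grows as it slides along the box's -x (towards the robot). A spring pulls it shut: 3 N closed, 9.5 N at half, 16 N fully open; let go, it snaps shut. Steel plate 100 x 100 x 4 mm, top at z = 53 mm of the box, over a 90 mm round agar plate centred at x = 45, y = 15 mm.
- shutter_grip (a point): Point inside the black upright tab fixed on the middle of the shutter, on its centre line 22 mm above its foot, where to grip it. Tab: 14 (box x) x 30 (box y) x 34 mm high, foot at z = 53, top at z = 87 mm of the box, 5 mm below the closed lid: it cannot be reached before the lid is up. Shutter closed: this point is at x = 45, y = 15, z = 75 mm of the box.
- half_mark (a point): Point midway between two small black pips (4 x 10 mm, 4 mm high), one on each rail, at x = 0, y = 15, z = 58 mm of the box: the shutter is at half travel when the middle of its tab is level with the pips.
- dish_1: Loose Petri dish (bystander), 92 mm across, 15 mm high, amber with a white lid; origin under its centre. Lies left of the box, near its front corner.
- dish_2: Another such loose Petri dish (bystander), left of the box, behind the first; origin under its centre.
- dish_stack: Stack of three Petri dishes as one loose piece (bystander), 92 mm across, 45 mm high, beyond the box; origin under its centre.
- flask: Conical flask with a cap (bystander), 84 mm across the foot, 162 mm high; origin under its centre.
- burner: Bench burner (bystander), round foot 80 mm across with a thin upright tube, 142 mm high; origin under its centre.
- medium_bottle: Amber bottle with an orange cap (bystander), 68 mm across, 150 mm high; origin under its centre. Flask, burner and bottle stand at three places around the box, in any order.
- tip_box: Blue box with a white top (bystander), 100 x 82 x 57 mm high, beside the hinge wall; origin under its centre.

How it is judged:
By the outcome, as a careful person would: the job done as asked, in the order asked, and still so for the second after the job is handed in, while the arm keeps its last pose, push and grip.
It also fails if it takes over 56 s, if anything falls off the work surface, if the arm or the gripper's body presses on something with over 40 N, if the wrist force passes 120 N, or if a joint passes its speed limit or range.

## Working session

There is one attempt and no reset: what is moved stays moved. The work goes in short steps, Python scripts to look and compute and a tool call to move; the robot and the scene stay as the last step left them, time stands still between calls to the robot, and variables do not carry over. Pictures are saved under pics/ and viewed, at most 10 in all, crops included, and the job is handed in when it is done.

Besides the shell and the picture viewer there is one more tool, called after ">>>" as name([rows], argument=value, ...), one row to a line, values as JSON. carry_out: Moves the arm, as the interface text tells. Its arguments: {"type":"object","properties":{"series":{"type":"array","items":{"type":"object","properties":{"delta_rot":{"type":"array","items":{"type":"number"}},"travel":{"type":"array","items":{"type":"number"}},"fingers":{"type":"number"}}}},"squeeze":{"type":"number"}},"required":["series"]}

```bash
mkdir -p pics
cat > h.py <<'E'
import numpy as np, cv2
from workcell import env
def take(n,fn=None):
    c=env.read_camera(n)
    if fn: cv2.imwrite('pics/'+fn,c['color'][:,:,::-1])
    return c
def K(c): return np.array([[c['fx'],0,c['cx']],[0,c['fy'],c['cy']],[0,0,1.]])
def ray(c,uv,T=None):
    T=c['world_from_camera'] if T is None else T
    T=np.array(T)
    p=cv2.undistortPoints(np.array([[uv]],float),K(c),np.array(c['D'],float))[0,0]
    d=T[:3,:3]@np.array([p[0],-p[1],-1]); return T[:3,3],d/np.linalg.norm(d)
def onz(c,uv,z,T=None):
    o,d=ray(c,uv,T); return o+d*(z-o[2])/d[2]
def tri(r1,r2):
    (a,d),(b,e)=r1,r2
    s=np.linalg.lstsq(np.c_[d,-e],b-a,rcond=None)[0]
    p,q=a+s[0]*d,b+s[1]*e
    return (p+q)/2,np.linalg.norm(p-q)
def proj(c,P,T=None):
    T=np.array(c['world_from_camera'] if T is None else T)
    p=(np.array(P,float).reshape(-1,3)-T[:3,3])@T[:3,:3]
    return cv2.projectPoints(p*[1,-1,-1],np.zeros(3),np.zeros(3),K(c),np.array(c['D'],float))[0][:,0]
E
python3 - <<'E'
from h import *
import pickle
a=take('scene','scene.png');b=take('side','side.png')
pickle.dump((a,b),open('c0.pkl','wb'))
for c in(a,b):print(np.round(c['world_from_camera'],3).tolist(),c['fx'])
print(env.get_state())
E
```

```text
[[0.797, -0.356, 0.487, 1.134], [0.603, 0.455, -0.655, -0.705], [0.011, 0.816, 0.578, 0.732], [0.0, 0.0, 0.0, 1.0]] 475.2565753896429
[[-0.882, 0.325, -0.343, 0.251], [-0.472, -0.614, 0.632, 0.705], [-0.005, 0.719, 0.695, 0.829], [0.0, 0.0, 0.0, 1.0]] 471.8841830850568
{'clock': 0.1, 'joint_pos': array([1.19439804e+00, 3.13921267e-01, 4.51334043e-02, 1.30361449e+00,
       4.11460332e-05, 1.43120957e+00]), 'qvel': array([ 0.00104486, -0.00304605,  0.00192166, -0.00023629,  0.00038976,
        0.00056739]), 'tau': array([ 2.32548264e-03, -4.81724846e+01,  2.99245155e+01,  1.26843271e-02,
       -1.48960908e-04,  8.37266555e-06]), 'tcp_pos': array([0.13472415, 0.5585419 , 0.23051703]), 'orientation': array([-2.24773073e-04,  1.18129265e-01,  9.92997901e-01, -7.71188280e-04]), 'wrist_force': array([0.25156352, 0.55329377, 0.38048445]), 'ft_torque': array([0.01922003, 0.01193556, 0.01847529]), 'grip_force': 0.0, 'finger_gap': 0.08515549289528652}
```

View pics/scene.png

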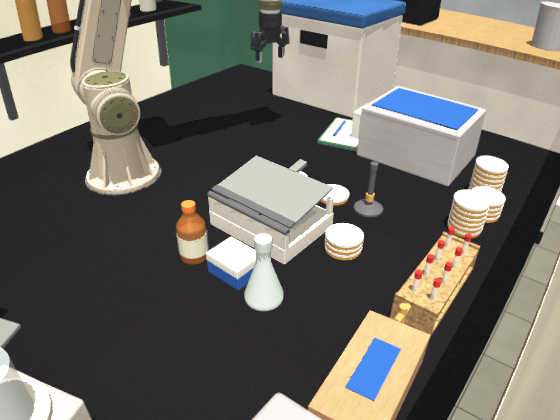

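View pics/side.png

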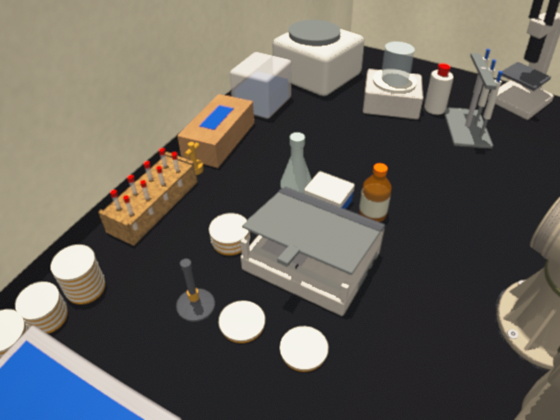

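The scene view shows the box at about (270,210) with its handle at about (298,167). In the side view the lid is slightly raised, its handle is at (290,257), and the two dishes are at (242,321) and (304,348). I'll zoom in on the corners.

Run:
```python
from h import *
import pickle
a,b=pickle.load(open('c0.pkl','rb'))
A=cv2.resize(a['color'][150:260,200:340,::-1],None,fx=5.0,fy=5.0,interpolation=cv2.INTER_CUBIC)
B=cv2.resize(b['color'][180:312,235:395,::-1],None,fx=4.5,fy=4.5,interpolation=cv2.INTER_CUBIC)
cv2.imwrite('pics/A.png',A);cv2.imwrite('pics/B.png',B)
```

```text
(no output)
```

View pics/A.png

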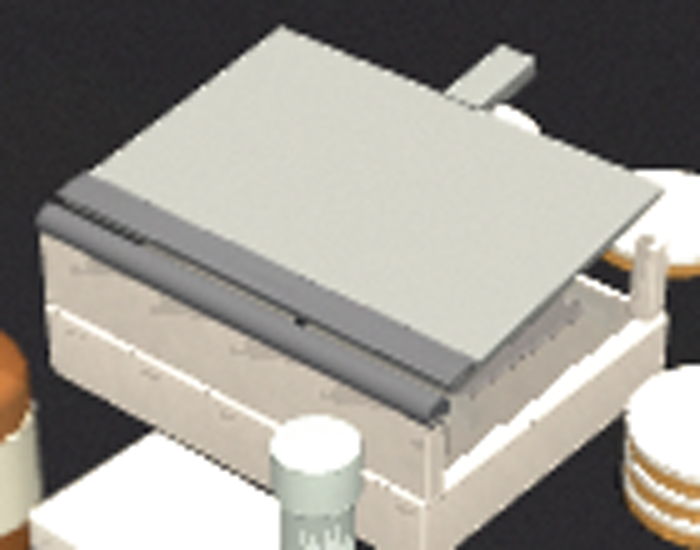

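View pics/B.png

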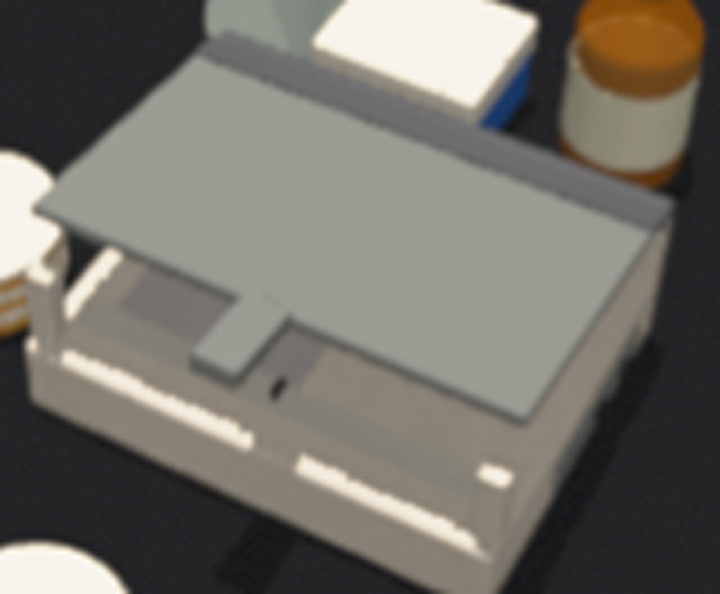

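```bash
cat > box.py <<'E'
from h import *
import pickle
from scipy.optimize import least_squares
a,b=pickle.load(open('c0.pkl','rb'))
fa=lambda u,v:(200+(u+.5)/5-.5,150+(v+.5)/5-.5)
fb=lambda u,v:(235+(u+.5)/4.5-.5,180+(v+.5)/4.5-.5)
P=[((125,100,45),onz(a,fa(665,318),.045)),((125,-100,45),onz(a,fa(425,507),.045)),((-125,-100,45),onz(a,fa(48,308),.045)),
((125,100,45),onz(b,fb(30,345),.045)),((-125,100,45),onz(b,fb(492,556),.045)),
((117,88,92),onz(a,fa(650,242),.092)),((117,88,92),onz(b,fb(45,270),.092)),((-117,88,92),onz(b,fb(495,475),.092)),((0,71,60),onz(b,fb(279,383),.060))]
X=np.array([p[0][:2] for p in P])/1000;Y=np.array([p[1][:2] for p in P])
R=lambda t:np.array([[np.cos(t),-np.sin(t)],[np.sin(t),np.cos(t)]])
f=lambda p:(X@R(p[2]).T+p[:2]-Y).ravel()
s=least_squares(f,[.5,.1,0],loss='soft_l1',f_scale=.003).x
if __name__=='__main__':
    print('pose',s,'\nres mm',np.round(f(s).reshape(-1,2)*1000,1).tolist())
    def inb(w): return np.r_[R(s[2]).T@(w[:2]-s[:2]),w[2]]
    for n,u,v in [('far',(662,190),(37,207)),('near',(282,27),(525,415)),('hL',(503,45),(193,352)),('hR',(535,60),(240,372))]:
        w,e=tri(ray(a,fa(*u)),ray(b,fb(*v)));q=inb(w)*1000
        print(n,w.round(4),q.round(1),round(e*1e3,1),'ang',np.arctan2(q[2]-96,q[1]+91),'r',np.hypot(q[2]-96,q[1]+91))
E
python3 box.py
```

```text
pose [ 0.52164201  0.07089585 -0.03497337] 
res mm [[-0.0, 5.1], [-0.8, -0.3], [-5.3, -0.4], [4.3, 0.2], [-0.7, 0.3], [-0.7, 1.6], [1.7, -1.4], [0.5, -4.6], [0.3, -0.0]]
far [0.647  0.1501 0.1255] [122.5  83.5 125.5] 2.5 ang 0.16767376859053693 r 177.02633315456515
near [0.4009 0.1604 0.1289] [-123.8   85.2  128.9] 1.2 ang 0.18472657567170178 r 179.23705933535805
hL [0.5277 0.2001 0.1427] [  1.5 129.3 142.7] 15.4 ang 0.20890564664327305 r 225.18675939572304
hR [0.5238 0.2037 0.1331] [ -2.5 132.8 133.1] 20.9 ang 0.1641117763985444 r 226.84834882126444
```

>>> carry_out([
  {"delta_rot": [0,0,-1],"travel": [0.98,-0.94,0],"fingers": -1},
  {"delta_rot": [0,0,-1],"travel": [0.98,-0.94,0],"fingers": -1},
  {"delta_rot": [0,0,-1],"travel": [0.98,-0.94,0],"fingers": -1},
  {"delta_rot": [0,0,-1],"travel": [0.98,-0.94,0],"fingers": -1},
  {"delta_rot": [0,0,-1],"travel": [0.98,-0.94,0],"fingers": -1},
], squeeze=60)

```text
clock: 0.72
tcp_pos: [0.2579, 0.4404, 0.2309]
orientation: [-0.0, 0.362, 0.932, -0.0]
wrist_force: [0.7, 0.8, 0.4]
finger_gap: 0.0855
grip_force: 0.0
```

>>> carry_out([
  {"delta_rot": [0,0,-1],"travel": [0.98,-0.94,0],"fingers": -1},
  {"delta_rot": [0,0,-1],"travel": [0.98,-0.94,0],"fingers": -1},
  {"delta_rot": [0,0,-1],"travel": [0.98,-0.94,0],"fingers": -1},
  {"delta_rot": [0,0,-1],"travel": [0.98,-0.94,0],"fingers": -1},
  {"delta_rot": [0,0,-1],"travel": [0.98,-0.94,0],"fingers": -1},
])

```text
clock: 1.35
tcp_pos: [0.3804, 0.323, 0.2309]
orientation: [-0.0, 0.581, 0.814, -0.0]
wrist_force: [0.3, 0.4, -0.8]
finger_gap: 0.085
grip_force: 0.0
```

>>> carry_out([
  {"delta_rot": [0,0,-1],"travel": [0.98,-0.94,0],"fingers": -1},
  {"delta_rot": [0,0,-1],"travel": [0.98,-0.94,0],"fingers": -1},
  {"delta_rot": [0,0,-1],"travel": [0.98,-0.94,0],"fingers": -1},
  {"delta_rot": [0,0,-0.7],"travel": [0.98,-0.94,0],"fingers": -1},
  {"delta_rot": [0,0,0],"travel": [0,0,0],"fingers": -1},
])

```text
clock: 1.98
tcp_pos: [0.4791, 0.2285, 0.2306]
orientation: [-0.0, 0.721, 0.693, -0.0]
wrist_force: [-0.5, -0.1, -0.3]
finger_gap: 0.0855
grip_force: 0.0
```

```bash
python3 - <<'E'
from h import *
import pickle
s=env.get_state();w=take('wrist','w1.png');pickle.dump((s,w),open('w1.pkl','wb'))
from scipy.spatial.transform import Rotation as Ro
def Tw(s,w):
    q=s['orientation'];T=np.eye(4);T[:3,:3]=Ro.from_quat(q,scalar_first=True).as_matrix();T[:3,3]=s['tcp_pos'];return T@np.array(w['hand_eye'])
T=Tw(s,w);print(T.round(3).tolist());print(proj(w,[[.5255,.1823,.134]],T))
E
cat >> h.py <<'E'
from scipy.spatial.transform import Rotation as Ro
def Tw(s,w):
    T=np.eye(4);T[:3,:3]=Ro.from_quat(s['orientation'],scalar_first=True).as_matrix();T[:3,3]=s['tcp_pos'];return T@np.array(w['hand_eye'])
E
```

```text
[[0.999, 0.037, 0.013, 0.483], [-0.039, 0.945, 0.325, 0.312], [-0.0, -0.325, 0.946, 0.372], [0.0, 0.0, 0.0, 1.0]]
[[346.23484576 263.40486909]]
```

View pics/w1.png

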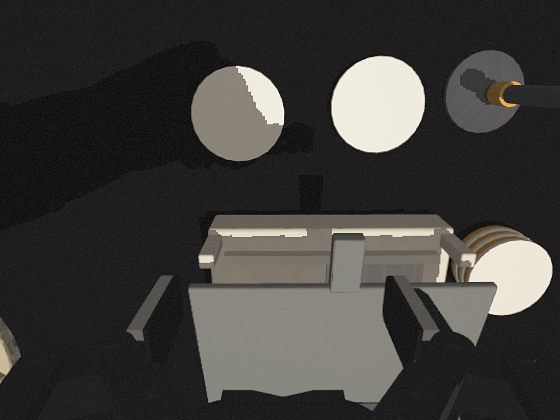

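The handle shows at pixel (347,262) and I predicted (346,263), so the measurement holds. The burner and dishes are clear of the path.

>>> carry_out([
  {"delta_rot": [0,0,0],"travel": [0.93,-0.93,0],"fingers": -1},
  {"delta_rot": [0,0,0],"travel": [0.93,-0.93,0],"fingers": -1},
  {"delta_rot": [0,0,0],"travel": [0,0,-1],"fingers": -1},
  {"delta_rot": [0,0,0],"travel": [0,0,-1],"fingers": -1},
  {"delta_rot": [0,0,0],"travel": [0,0,-1],"fingers": -1},
])

```text
clock: 2.65
tcp_pos: [0.5234, 0.1843, 0.1554]
orientation: [-0.0, 0.719, 0.695, -0.0]
wrist_force: [0.5, -0.5, 0.0]
finger_gap: 0.0851
grip_force: 0.0
```

>>> carry_out([
  {"delta_rot": [0,0,0],"travel": [0,0,-1],"fingers": -1},
  {"delta_rot": [0,0,0],"travel": [0,0,-0.95],"fingers": -1},
  {"delta_rot": [0,0,0],"travel": [0,0,0],"fingers": 1},
  {"delta_rot": [0,0,0],"travel": [0,0,0],"fingers": 1},
  {"delta_rot": [0,0,0],"travel": [0,0,0],"fingers": 1},
])

```text
clock: 3.28
tcp_pos: [0.5251, 0.1839, 0.1089]
orientation: [0.001, 0.72, 0.694, 0.001]
wrist_force: [-0.4, -0.2, -0.1]
finger_gap: 0.0327
grip_force: 0.0
```

>>> carry_out([
  {"delta_rot": [0,0,0],"travel": [0,0,0],"fingers": 1},
  {"delta_rot": [0,0,0],"travel": [0,0,0],"fingers": 1},
  {"delta_rot": [0,0,0],"travel": [0,0,0],"fingers": 1},
])

```text
clock: 3.65
tcp_pos: [0.5261, 0.1839, 0.1086]
orientation: [0.001, 0.72, 0.694, 0.002]
wrist_force: [5.3, 1.6, 2.6]
finger_gap: 0.0228
grip_force: 60.1
```

Run:
```python
import numpy as np
t=np.linspace(.154,1.575,16);r=.2066
y=r*np.cos(t);z=r*np.sin(t);x=y*.035
print((np.diff(np.c_[x,y,z],axis=0)/.025).round(2).tolist())
```

```text
[[-0.01, -0.16, 0.77], [-0.01, -0.23, 0.75], [-0.01, -0.3, 0.72], [-0.01, -0.37, 0.69], [-0.02, -0.43, 0.65], [-0.02, -0.49, 0.61], [-0.02, -0.54, 0.56], [-0.02, -0.6, 0.51], [-0.02, -0.64, 0.45], [-0.02, -0.68, 0.39], [-0.02, -0.71, 0.32], [-0.03, -0.74, 0.25], [-0.03, -0.76, 0.18], [-0.03, -0.78, 0.11], [-0.03, -0.78, 0.03]]
```

>>> carry_out([
  {"delta_rot": [0,0,0],"travel": [-0.01,-0.16,0.77],"fingers": 1},
  {"delta_rot": [0,0,0],"travel": [-0.01,-0.23,0.75],"fingers": 1},
  {"delta_rot": [0,0,0],"travel": [-0.01,-0.3,0.72],"fingers": 1},
  {"delta_rot": [0,0,0],"travel": [-0.01,-0.37,0.69],"fingers": 1},
  {"delta_rot": [0,0,0],"travel": [-0.02,-0.43,0.65],"fingers": 1},
])

```text
clock: 4.28
tcp_pos: [0.5247, 0.146, 0.1968]
orientation: [0.001, 0.72, 0.694, 0.001]
wrist_force: [10.3, -1.1, -8.6]
finger_gap: 0.0229
grip_force: 59.7
```

>>> carry_out([
  {"delta_rot": [0,0,0],"travel": [-0.02,-0.49,0.61],"fingers": 1},
  {"delta_rot": [0,0,0],"travel": [-0.02,-0.54,0.56],"fingers": 1},
  {"delta_rot": [0,0,0],"travel": [-0.02,-0.6,0.51],"fingers": 1},
  {"delta_rot": [0,0,0],"travel": [-0.02,-0.64,0.45],"fingers": 1},
  {"delta_rot": [0,0,0],"travel": [-0.02,-0.68,0.39],"fingers": 1},
])

```text
clock: 4.9
tcp_pos: [0.522, 0.0724, 0.2589]
orientation: [-0.0, 0.72, 0.694, 0.001]
wrist_force: [11.2, 0.7, -14.0]
finger_gap: 0.023
grip_force: 63.3
```

>>> carry_out([
  {"delta_rot": [0,0,0],"travel": [-0.02,-0.71,0.32],"fingers": 1},
  {"delta_rot": [0,0,0],"travel": [-0.03,-0.74,0.25],"fingers": 1},
  {"delta_rot": [0,0,0],"travel": [-0.03,-0.76,0.18],"fingers": 1},
  {"delta_rot": [0,0,0],"travel": [-0.03,-0.78,0.11],"fingers": 1},
  {"delta_rot": [0,0,0],"travel": [-0.03,-0.78,0.03],"fingers": 1},
])

```text
clock: 5.52
tcp_pos: [0.5186, -0.0208, 0.281]
orientation: [-0.001, 0.719, 0.695, 0.002]
wrist_force: [12.3, 6.3, -11.3]
finger_gap: 0.0226
grip_force: 65.4
```

>>> carry_out([
  {"delta_rot": [0,0,0],"travel": [0,0,0],"fingers": 1},
  {"delta_rot": [0,0,0],"travel": [0,0,0],"fingers": 1},
])

```text
clock: 5.78
tcp_pos: [0.5186, -0.0222, 0.2809]
orientation: [0.0, 0.72, 0.694, 0.001]
wrist_force: [10.2, -1.9, -6.9]
finger_gap: 0.0231
grip_force: 65.7
```

>>> carry_out([
  {"delta_rot": [0,0,0],"travel": [0,0,0],"fingers": -1},
  {"delta_rot": [0,0,0],"travel": [0,0,0],"fingers": -1},
  {"delta_rot": [0,0,0],"travel": [0,0,0],"fingers": -1},
  {"delta_rot": [0,0,0],"travel": [0,0,1],"fingers": -1},
  {"delta_rot": [0,0,0],"travel": [0,0,1],"fingers": -1},
])

```text
clock: 6.4
tcp_pos: [0.5163, -0.0216, 0.3328]
orientation: [-0.0, 0.72, 0.694, -0.0]
wrist_force: [-0.2, -0.5, 0.4]
finger_gap: 0.0854
grip_force: 0.0
```

>>> carry_out([
  {"delta_rot": [0,0,0],"travel": [0,0,1],"fingers": -1},
  {"delta_rot": [0,0,0],"travel": [0,1,0.4],"fingers": -1},
  {"delta_rot": [0,0,0],"travel": [0,1,0],"fingers": -1},
  {"delta_rot": [0,0,0],"travel": [0,1,0],"fingers": -1},
  {"delta_rot": [0,0,0],"travel": [0,0,0],"fingers": -1},
])

```text
clock: 7.02
tcp_pos: [0.5165, 0.0545, 0.3675]
orientation: [-0.0, 0.719, 0.695, 0.0]
wrist_force: [0.1, -0.6, -0.0]
finger_gap: 0.0853
grip_force: 0.0
```

Run:
```python
from h import *
import pickle
a=take('scene');b=take('side');s=env.get_state();w=take('wrist')
pickle.dump((a,b,s,w),open('c1.pkl','wb'))
f=lambda c,y0,y1,x0,x1,k:cv2.resize(c['color'][y0:y1,x0:x1,::-1],None,fx=k,fy=k,interpolation=cv2.INTER_CUBIC)
A=f(a,90,250,190,350,2.5);B=f(b,130,310,220,400,2.22)
B=cv2.resize(B,(400,400));
cv2.imwrite('pics/AB1.png',np.hstack([A,B]));cv2.imwrite('pics/w2.png',w['color'][:,:,::-1]);print(s['tcp_pos'])
```

```text
[0.51673871 0.05322076 0.36738861]
```

View pics/AB1.png

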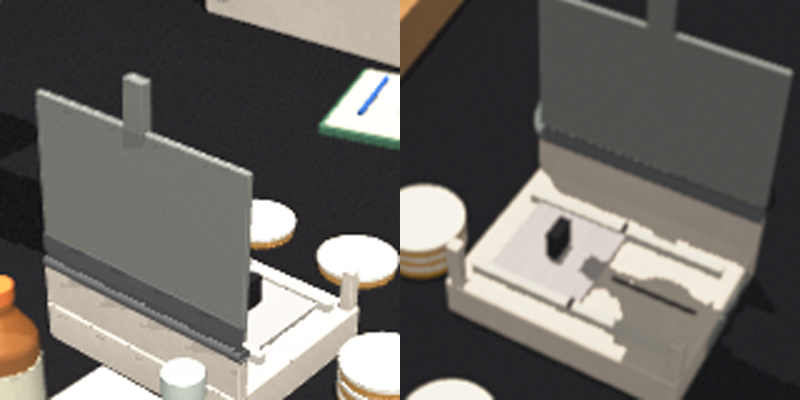

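View pics/w2.png

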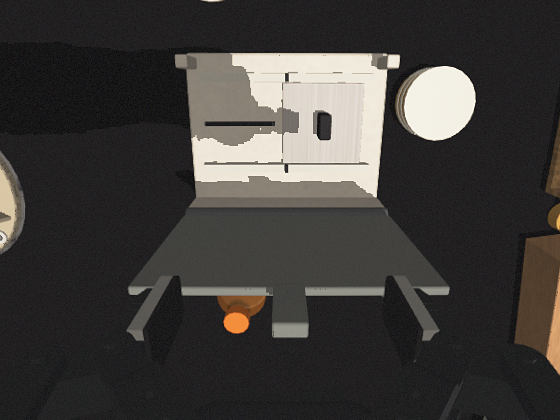

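The lid stands upright. In the wrist view the tab is at about (324,126), and the pips are at (287,77) and (287,168).

Run:
```python
from h import *
import pickle
a,b,s,w=pickle.load(open('c1.pkl','rb'));T=Tw(s,w)
from box import s as bp,R
inb=lambda p:np.r_[R(bp[2]).T@(p[:2]-bp[:2]),p[2]].round(4)
fa=lambda u,v:(190+u/2.5,90+v/2.5);fb=lambda u,v:(220+u/2.222,130+v/2.222)
p,e=tri(ray(a,fa(38,92)),ray(b,fb(790-400,70)));print('lid near corner',inb(p),e)
p1=onz(w,(287,73),.062,T);p2=onz(w,(287,172),.062,T)
print('pips',inb(p1),inb(p2),(p1+p2)/2)
m=(cv2.cvtColor(w['color'],cv2.COLOR_RGB2GRAY)<40).astype(np.uint8)
m[:105]=0;m[150:]=0;m[:,:308]=0;m[:,345:]=0
n,l,st,ce=cv2.connectedComponentsWithStats(m);print(st[1:],ce[1:])
R2=R(bp[2]);
for q in [(52,30,87),(38,30,87),(38,0,87),(52,0,87),(52,0,53),(38,0,53)]:
    W=np.r_[R2@(np.array(q[:2])/1000)+bp[:2],q[2]/1000];print(q,proj(w,W,T).round(1))
print('grip',R2@[.045,.015]+bp[:2],'half',R2@[0,.015]+bp[:2])
for q in [(125,100,45),(-125,100,45)]:
    W=np.r_[R2@(np.array(q[:2])/1000)+bp[:2],q[2]/1000];print(q,proj(w,W,T).round(1))
L=[onz(w,u,z,T) for u,z in [((190,54),.045),((386,55),.045)]]
sub=cv2.resize(w['color'][40:190,170:420,::-1],None,fx=3.2,fy=3.2,interpolation=cv2.INTER_CUBIC);cv2.imwrite('pics/w2c.png',sub)
```

```text
lid near corner [-0.1228 -0.0877  0.2732] 0.002489142027639366
pips [0.0015 0.0776 0.062 ] [ 0.002  -0.0425  0.062 ] [0.52398852 0.08839226 0.062     ]
[[317 113  13  27 105]
 [329 136   1   1   1]] [[320.13333333 124.08571429]
 [329.         136.        ]]
(52, 30, 87) [[330.8 116. ]]
(38, 30, 87) [[318.7 116. ]]
(38, 0, 87) [[317.9 141.9]]
(52, 0, 87) [[329.7 142. ]]
(52, 0, 53) [[326.3 137.8]]
(38, 0, 53) [[315.4 137.8]]
grip [0.56713899 0.08431319] half [0.5221665  0.08588667]
(125, 100, 45) [[388.6  54.5]]
(-125, 100, 45) [[182.6  54.4]]
```

View pics/w2c.png

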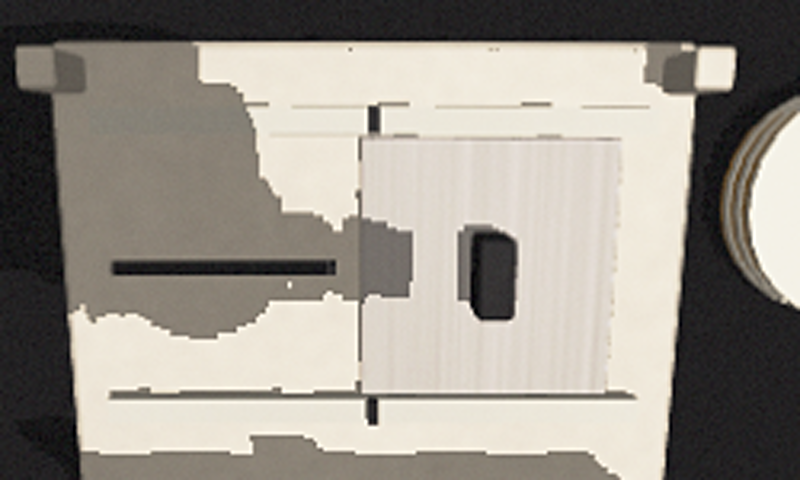

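>>> carry_out([
  {"delta_rot": [0,0,0.05],"travel": [1,0.66,0],"fingers": -1},
  {"delta_rot": [0,0,0],"travel": [1,0.67,0],"fingers": -1},
  {"delta_rot": [0,0,0],"travel": [0,0,-1],"fingers": -1},
  {"delta_rot": [0,0,0],"travel": [0,0,-1],"fingers": -1},
  {"delta_rot": [0,0,0],"travel": [0,0,-1],"fingers": -1},
])

```text
clock: 7.8
tcp_pos: [0.567, 0.0855, 0.2914]
orientation: [0.0, 0.718, 0.696, -0.0]
wrist_force: [-0.4, 0.8, -0.4]
finger_gap: 0.0859
grip_force: 0.0
```

>>> carry_out([
  {"delta_rot": [0,0,0],"travel": [0,0,-1],"fingers": -1},
  {"delta_rot": [0,0,0],"travel": [0,0,-1],"fingers": -1},
  {"delta_rot": [0,0,0],"travel": [0,0,-1],"fingers": -1},
  {"delta_rot": [0,0,0],"travel": [0,0,-1],"fingers": -1},
  {"delta_rot": [0,0,0],"travel": [0,0,0],"fingers": -1},
])

```text
clock: 8.43
tcp_pos: [0.5654, 0.0855, 0.1903]
orientation: [-0.001, 0.718, 0.696, -0.002]
wrist_force: [-0.7, 0.1, -0.0]
finger_gap: 0.085
grip_force: 0.0
```

Run:
```python
from h import *
import pickle
a=take('scene');b=take('side');s=env.get_state();w=take('wrist')
pickle.dump((a,b,s,w),open('c2.pkl','wb'))
A=a['color'][20:260,120:400,::-1];B=b['color'][60:300,220:500,::-1]
cv2.imwrite('pics/AB2.png',cv2.resize(np.hstack([A,B]),(800,343)));print(s['tcp_pos'],s['joint_pos'],s['wrist_force'])
```

```text
[0.56713121 0.08585591 0.19290594] [ 1.03928710e-02  3.23481213e-01 -3.39910070e-02  1.21307517e+00
 -1.42384013e-04  1.61305986e+00] [ 0.36431939 -0.19025477  0.04269064]
```

View pics/AB2.png

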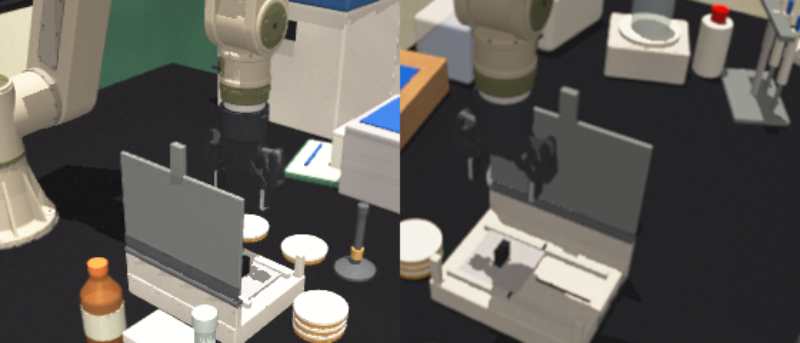

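Run:
```python
from h import *
import pickle
a,b,s,w=pickle.load(open('c2.pkl','rb'))
cv2.imwrite('pics/ab3.png',np.hstack([a['color'][:150,60:400,::-1],b['color'][:150,220:560,::-1]]))
for n,px in [('cap',(298,33)),('flange',(291,94))]:
    o,d=ray(a,px)
    for y in (.0,.04,.0859):print(n,y,(o+d*(y-o[1])/d[1]).round(3))
```

```text
cap 0.0 [0.64 0.   0.52]
cap 0.04 [0.612 0.04  0.508]
cap 0.0859 [0.58  0.086 0.494]
flange 0.0 [ 0.628 -0.     0.402]
flange 0.04 [0.599 0.04  0.384]
flange 0.0859 [0.566 0.086 0.362]
```

View pics/ab3.png

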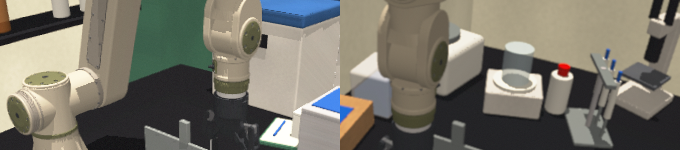

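The wrist will stay above the lid and to its left, so the descent is clear.

>>> carry_out([
  {"delta_rot": [0,0,0],"travel": [0,0,-1],"fingers": -1},
  {"delta_rot": [0,0,0],"travel": [0,0.02,-1],"fingers": -1},
  {"delta_rot": [0,0,0],"travel": [0,0,-1],"fingers": -1},
  {"delta_rot": [0,0,0],"travel": [0,0,-1],"fingers": -1},
  {"delta_rot": [0,0,0],"travel": [0,0,-0.8],"fingers": -1},
])

```text
clock: 9.2
tcp_pos: [0.5679, 0.0869, 0.0729]
orientation: [0.001, 0.718, 0.696, 0.001]
wrist_force: [0.1, 0.1, 0.0]
finger_gap: 0.0855
grip_force: 0.0
```

>>> carry_out([
  {"delta_rot": [0,0,0],"travel": [0,0,-0.55],"fingers": -1},
  {"delta_rot": [0,0,0],"travel": [0,0,0],"fingers": -1},
])

```text
clock: 9.45
tcp_pos: [0.5668, 0.0869, 0.0584]
orientation: [-0.0, 0.718, 0.696, -0.0]
wrist_force: [-0.7, -0.5, -0.2]
finger_gap: 0.0857
grip_force: 0.0
```

>>> carry_out([
  {"delta_rot": [0,0,0],"travel": [0,0,0],"fingers": 1},
  {"delta_rot": [0,0,0],"travel": [0,0,0],"fingers": 1},
  {"delta_rot": [0,0,0],"travel": [0,0,0],"fingers": 1},
  {"delta_rot": [0,0,0],"travel": [0,0,0],"fingers": 1},
  {"delta_rot": [0,0,0],"travel": [0,0,0],"fingers": 1},
])

```text
clock: 10.07
tcp_pos: [0.5677, 0.087, 0.0591]
orientation: [0.001, 0.718, 0.696, 0.001]
wrist_force: [1.2, -0.0, 1.9]
finger_gap: 0.013
grip_force: 59.7
```

>>> carry_out([
  {"delta_rot": [0,0,0],"travel": [0,0,0],"fingers": 1},
  {"delta_rot": [0,0,0],"travel": [0,0,0],"fingers": 1},
], squeeze=80)

```text
clock: 10.32
tcp_pos: [0.5677, 0.087, 0.0592]
orientation: [0.001, 0.718, 0.696, 0.001]
wrist_force: [1.4, 0.5, 3.5]
finger_gap: 0.0124
grip_force: 80.2
```

>>> carry_out([
  {"delta_rot": [0,0,0],"travel": [-0.45,0.016,0],"fingers": 1},
  {"delta_rot": [0,0,0],"travel": [-0.45,0.016,0],"fingers": 1},
  {"delta_rot": [0,0,0],"travel": [-0.45,0.016,0],"fingers": 1},
  {"delta_rot": [0,0,0],"travel": [-0.45,0.016,0],"fingers": 1},
  {"delta_rot": [0,0,0],"travel": [0,0,0],"fingers": 1},
])

```text
clock: 10.95
tcp_pos: [0.5233, 0.0886, 0.0592]
orientation: [0.002, 0.718, 0.696, 0.002]
wrist_force: [7.9, 0.2, -2.6]
finger_gap: 0.0129
grip_force: 79.5
```

Run:
```python
from h import *
import pickle
a=take('scene');b=take('side');s=env.get_state();w=take('wrist')
pickle.dump((a,b,s,w),open('c3.pkl','wb'))
A=cv2.resize(w['color'][:,:,::-1],(400,300));B=cv2.resize(b['color'][190:295,240:380,::-1],(400,300),interpolation=cv2.INTER_CUBIC)
cv2.imwrite('pics/f.png',np.hstack([A,B]));print(s['tcp_pos'],s['wrist_force'],s['finger_gap'])
```

```text
[0.5239051  0.08856673 0.05917183] [ 8.78740548  1.70127152 -1.17404916] 0.01274845728470367
```

View pics/f.png

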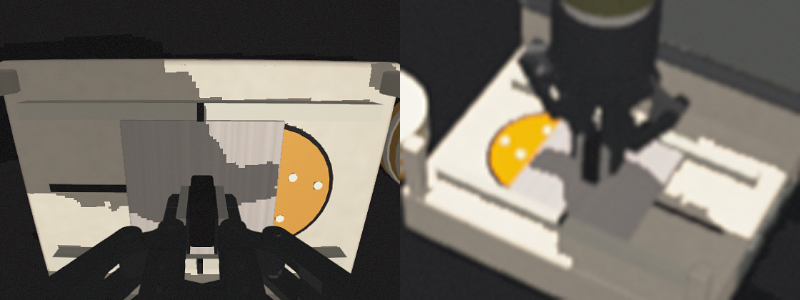

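The tab is level with the pips: the shutter's edge corners are at columns 120 and 284 of the left panel, and the pip is at column 201. Half of the agar plate shows. I'll check it numerically.

Run:
```python
from h import *
import pickle
a,b,s,w=pickle.load(open('c3.pkl','rb'));T=Tw(s,w)
from box import s as bp,R
inb=lambda p:(1000*(R(bp[2]).T@(p[:2]-bp[:2]))).round(1)
for n,u,z in [('L',(168,170),.053),('R',(397,170),.053),('pip',(281,151),.062),('pipfoot',(281,164),.058)]:print(n,inb(onz(w,u,z,T)))
print(env.get_state()['tcp_pos'],env.get_state()['wrist_force'])
```

```text
L [-46.9  66.4]
R [50.6 66.7]
pip [ 1.1 76.2]
pipfoot [ 1.1 70.2]
[0.52403749 0.08856636 0.05917351] [ 9.02291101  1.29893894 -1.6487717 ]
```

>>> carry_out([
  {"delta_rot": [0,0,0],"travel": [-0.04,0,0],"fingers": 1},
  {"delta_rot": [0,0,0],"travel": [0,0,0],"fingers": 1},
  {"delta_rot": [0,0,0],"travel": [0,0,0],"fingers": 1},
  {"delta_rot": [0,0,0],"travel": [0,0,0],"fingers": 1},
])

```text
clock: 11.6
tcp_pos: [0.5232, 0.0886, 0.0591]
orientation: [0.002, 0.718, 0.696, 0.002]
wrist_force: [8.0, 1.3, -0.4]
finger_gap: 0.013
grip_force: 79.6
```

```bash
python3 -c "
from h import *
s=env.get_state();print(s['tcp_pos'],s['wrist_force'],s['grip_force']);print(env.hand_in())"
```

```text
[0.52322234 0.08859666 0.05914459] [ 8.02178184  1.26524914 -0.42300335] 79.60627913475037
the job is handed in; nothing more can be done
None
```

I handed the job in at about 11.6 s with the lid upright (about 1.55–1.59 rad) and the gripper still on the tab, holding the shutter about half open (44.5 mm by tool travel); nothing around the box was touched as far as I could tell, but I viewed 11 pictures, one over the limit of 10.

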